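Finish the disc-spring stack on a heat-sink clamp

TASK

The upright stud of the finned heat-sink clamp already carries one conical spring washer, lying domed side up. Put the two other large conical washers on the stud so that the faces alternate: first the one lying hollow side up, then on top of it the one lying domed side up, each kept the way up it lies now and resting level on the one below. Leave the flat washer where it lies.

Things in the scene. Friction and masses are not known exactly. Their poses are not given: they have to be found in the camera images.
- clamp_top (a point): On the stud axis at the top of the conical washer already on the clamp, 49 mm above the bench; z up. Clamp: fixed aluminium finned heat sink 100 x 100 mm, 30 mm high, with an upright steel stud 14 mm in diameter that reaches 48 mm above this point (last 10 mm tapered to 6 mm). Its fixed washer is like the two to be added: 52 mm across, domed side up.
- cupped_mid (a point): Centre, half-way up, of the loose large conical washer lying HOLLOW side up (a dish, small end below). Bare steel, 52 mm outside, hole 22 mm, 19 mm high, 0.14 kg. Its outer edge is an upright band from 8 to 19 mm above its underside, a flat ring 30 mm across. z up. In place, small end on small end, its centre is 9.5 mm above clamp_top.
- domed_mid (a point): Centre, half-way up, of the loose large conical washer lying DOMED side up (wide rim below). The same part: 52 mm outside, hole 22 mm, 19 mm high, 0.14 kg; its upright outer edge runs from 0 to 11 mm above its underside. z up. In place, rim on rim, its centre is 28.5 mm above clamp_top. A small cone washer (34 mm) lying about is not used.
- flat_mid (a point): Centre, half-way up, of a loose plain flat washer of the same bare steel, 52 mm outside, hole 22 mm, but flat on both faces and 11 mm thick. Not for this stack; it stays where it lies.
There are look-alikes about, which are no part of the job. What is shaped like the part that bears domed_mid but pink or turquoise is not meant.

How it is judged:
By the outcome, as a careful person would: the job done as asked, in the order asked, and still so for the second after the job is handed in, with the robot touching nothing.
It also fails if it takes over 58 s, if anything falls off the work surface, if the arm or the gripper's body presses on something with over 40 N, if the wrist force passes 120 N, or if a joint passes its speed limit or range.

ROBOT

A 6-joint arm with a two-finger parallel gripper is mounted at the origin on the work surface. World frame = base frame: x ahead of the robot, y to its left, z up, the work surface at z = 0. Lengths are in m, angles in rad, forces in N, time in s.
With the tool pointing down it reaches from about 0.4 to 0.825 m from the base axis. Payload 7 kg.
Tool frame: the origin (TCP) lies at the very end of the fingers, on their centre line; the grasp point (between the pads) lies 19 mm behind it (tcp_to_grasp is the distance from the TCP to the grasp point, in m); x points along the fingers, z is the direction in which the jaws open and shut, and the axes are right-handed (so a half turn about x gives the same grasp; the last joint's range is limited). The gripper opens to 88 mm and grips with 3 to 60 N. Pads are 19 mm wide; open, the fingers measure 130 mm over their backs; the gripper's body (78 mm by 193 mm) begins 47 mm behind the grasp point.
Start: joints at [1.42, 0.359, 0.012, 0, -1.224, -0.288], TCP at [0.287, 0.611, 0.227] pointing down, gripper open.
Joint ranges: [-3.07, 3.07], [-1.43, 2.12], [-1.02, 1.25], [-3.03, 1.67], [-3.05, -0], [-3.03, 3.03]. Speed limits (rad/s): [2.39, 2.39, 3.01, 3.14, 3.14, 3.14].

INTERFACE

Orientations are given as [roll, pitch, yaw] about the fixed x, y, z axes, in that order (R = Rz(yaw) Ry(pitch) Rx(roll)).
In Python, from station import get_state, grab_frame, job_done, tcp_to_grasp gives the robot as it stands. The module is installed in compiled form; this text tells all that it offers.
- The arm moves only by the shell command python3 -m crank 'ROWS' [FORCE]. ROWS is JSON, a list of rows, each a list of 7 numbers: the shift along the tool's x, y, z in m, then the turn, a rotation vector about the tool's x, y, z in rad, then the opening, from 0 (shut) to 1 (fully open). In form: [[x, y, z, wx, wy, wz, fingers], ...]. A call has 1 to 10 rows; each row is the pose to reach, as a shift and turn from the pose commanded when the call began, along the tool's axes at that moment; what a row does not reach only later rows make up. A row lasts 1/8 s, in which the tool goes at most 62.5 mm and 10.7 degrees, less where a joint would pass 70% of its speed; a pose out of reach is approached as far as the arm can. A call with a gripper value outside its range is refused whole. The fingers move at their own pace and stop on an object; FORCE is the grip in N (left out, the last holds). Time passes only in rows, so rows that repeat a pose let the fingers close. It gives the time, the measured TCP pose, the force and the opening at its end, in the units of the state.
- get_state(): the state, without advancing time (a new reading comes with each control period).
- grab_frame(name): name is "side" or "top"; returns a dict with "pixels" (480x640x3 uint8, red, green, blue), "vfov" (degrees; the focal length in pixels is half the picture's height over the tangent of half this angle, whatever the lens; pixels are square), "cx", "cy" (the principal point, pixels), "extrinsics" (4x4, takes a point from world to camera coordinates). Camera axes: x right, y up, looking along -z (the intrinsics and any distortion apply to the point x, -y, -z); pixel columns grow to the right and rows downward; lengths in m; the calibration is good to about 2 mm. A picture is of the moment at which its call begins. There is no depth.
- job_done(): hands the job in, once; it reports no verdict.
The state is a dict: "t": time; "q": joint angles; "qd": joint speeds; "joint_efforts": joint torques, N m; "eef_pos": TCP position; "ee_rot": TCP orientation; "force": force on the tool from outside, world axes, zero at the start; "moment": the same for the moment, N m; "width": finger opening in m.
Only numpy, scipy, OpenCV 4.12 (cv2) and the standard library are available. Lean on these libraries where they do the work, as an engineer would, in place of code of your own. Each camera call takes 0.05 s, during which the arm holds its last target.

## Working session

There is one attempt and no reset: what is moved stays moved. The work goes in short steps, Python scripts to look and compute and a shell command to move; the robot and the scene stay as the last step left them, time stands still between calls to the robot, and variables do not carry over. Pictures are saved under pics/ and viewed, and the job is handed in when it is done.

```bash
mkdir -p pics; ls
python3 - <<'E'
from station import *
import cv2,numpy as np
print(get_state(), tcp_to_grasp)
for n in("side","top"):
    f=grab_frame(n); np.savez("f_%s0.npz"%n,**f)
    print(n,{k:(v.round(4).tolist() if k=="extrinsics" else v) for k,v in f.items() if k!="pixels"})
    cv2.imwrite("pics/%s0.png"%n,f["pixels"][...,::-1])
E
```

```text
pics
{'t': 0.0, 'q': array([ 1.42014492e+00,  3.59403326e-01,  1.10749418e-02, -3.68914772e-04,
       -1.22412065e+00, -2.88084224e-01]), 'qd': array([-0.00075962,  0.00081393, -0.00153612,  0.00052433,  0.00159449,
        0.00027202]), 'joint_efforts': array([ 1.64664812e-03, -5.82724357e+01,  2.93044013e+01,  6.99646980e+00,
        6.95226394e-03, -1.65991491e-04]), 'eef_pos': array([0.28655628, 0.61061064, 0.22561569]), 'ee_rot': array([ 0.08127398,  1.56910761, -1.92838361]), 'force': array([-0.09571469,  0.58139035, -0.55143249]), 'moment': array([ 0.00965265,  0.01412634, -0.0276377 ]), 'width': 0.08802882084287575} 0.0188
side {'vfov': 55.143466952658805, 'cx': 316.96805029670827, 'cy': 236.3812473890792, 'extrinsics': [[0.807, -0.5906, 0.0037, -0.4097], [0.3593, 0.4959, 0.7906, -0.235], [-0.4687, -0.6367, 0.6123, -0.6998], [0.0, 0.0, 0.0, 1.0]]}
top {'vfov': 57.82134352105784, 'cx': 323.07241786596404, 'cy': 243.86624000592263, 'extrinsics': [[0.0193, -0.9998, 0.0024, 0.0005], [0.99, 0.0195, 0.1396, -0.5322], [-0.1396, -0.0003, 0.9902, -0.6856], [0.0, 0.0, 0.0, 1.0]]}
```

View pics/side0.png

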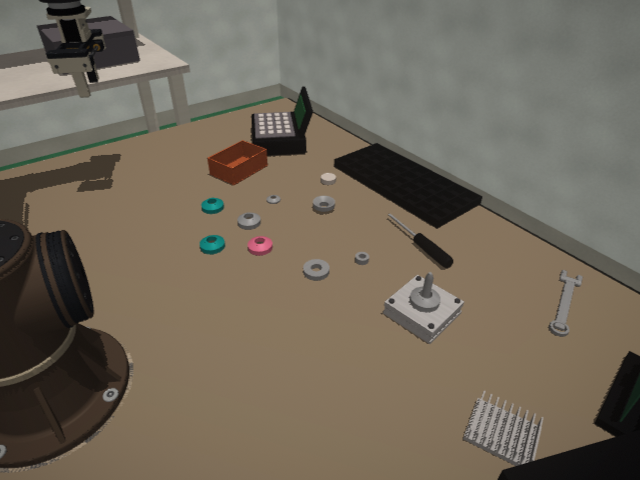

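View pics/top0.png

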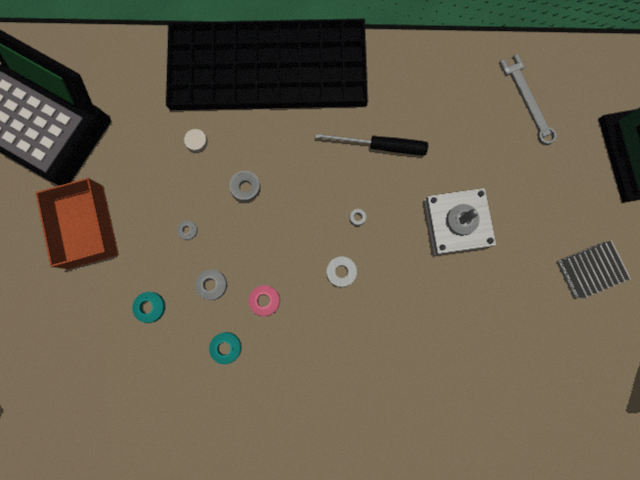

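The top view shows a likely cupped washer at (244,186), a domed one at (211,285), the flat washer at (342,272) and the stud at about (463,219). I'll enlarge these.

Run:
```python
import cv2,numpy as np
t=cv2.imread("pics/top0.png"); s=cv2.imread("pics/side0.png")
def c(im,u,v,r,k): return cv2.resize(im[v-r:v+r,u-r:u+r],None,fx=k,fy=k,interpolation=cv2.INTER_CUBIC)
a=[c(t,244,186,25,8),c(t,211,285,25,8)]
cv2.imwrite("pics/crop_t.png",np.hstack(a))
a=[c(s,324,205,25,8),c(s,249,220,25,8)]
cv2.imwrite("pics/crop_s.png",np.hstack(a))
cv2.imwrite("pics/crop_c.png",np.hstack([c(t,460,222,40,5),c(s,424,305,40,5)]))
```

```text
(no output)
```

View pics/crop_t.png

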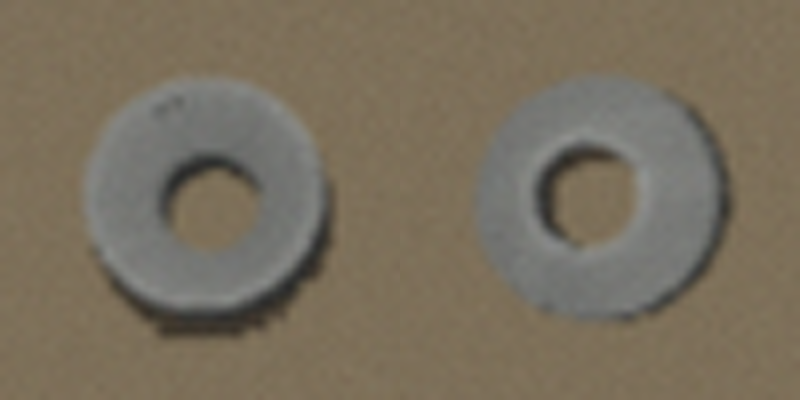

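View pics/crop_s.png

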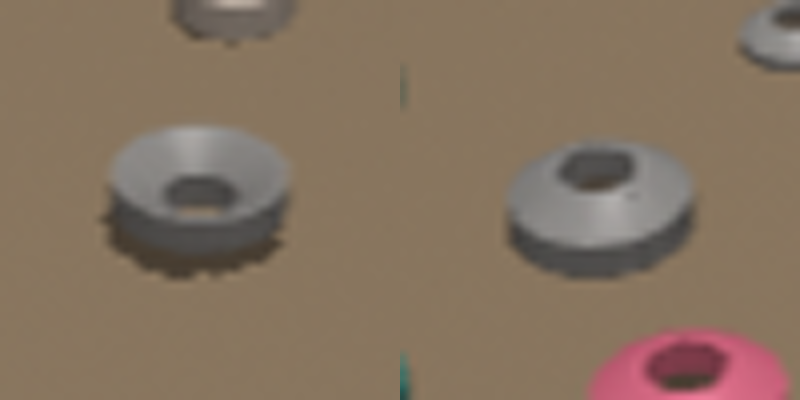

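View pics/crop_c.png

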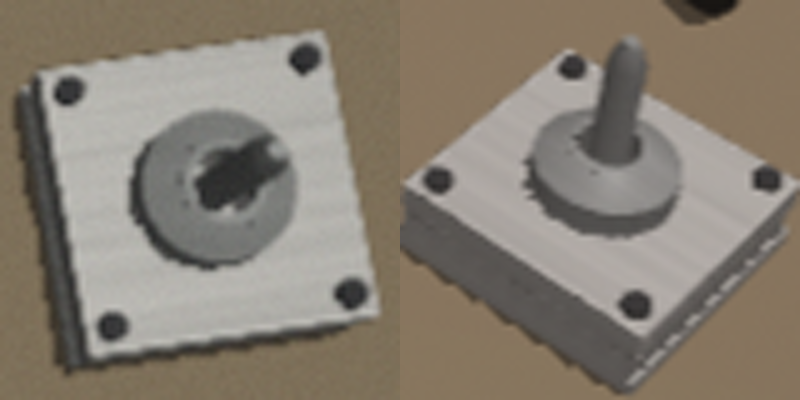

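```bash
cat > h.py <<'E'
import numpy as np,cv2
from station import *
def load(n,tag): return dict(np.load(f"f_{n}{tag}.npz"))
def K(f):
    F=240/np.tan(np.radians(float(f["vfov"]))/2); return F,float(f["cx"]),float(f["cy"])
def proj(f,P):
    P=np.atleast_2d(P); E=f["extrinsics"]; c=P@E[:3,:3].T+E[:3,3]; F,cx,cy=K(f)
    return np.c_[cx+F*c[:,0]/-c[:,2], cy+F*-c[:,1]/-c[:,2]]
def back(f,u,v,z):
    F,cx,cy=K(f);E=f["extrinsics"];R=E[:3,:3];o=-R.T@E[:3,3]
    d=R.T@np.array([(u-cx)/F,-(v-cy)/F,-1]); return o+d*(z-o[2])/d[2]
def circ(x,y,z,r,n=72):
    a=np.linspace(0,2*np.pi,n); return np.c_[x+r*np.cos(a),y+r*np.sin(a),a*0+z]
E
python3 - <<'E'
from h import *
t=load("top",0);s=load("side",0)
for f in(t,s): E=f["extrinsics"];print("cam",-E[:3,:3].T@E[:3,3])
def show(n,a,b,z): print(n,back(t,*a,z).round(4),back(s,*b,z).round(4))
show("cup rim",(244.2,184.8),(323.5,201.2),.019)
show("dome hole",(209.1,283.8),(248.2,215.8),.019)
show("tip",(475.5,212.5),(430.5,272.2),.097)
tc=[(69,90),(305,58),(351,292),(112,325)]; sc=[(438-400,180),(573-400,66),(768-400,180),(636-400,305)]
for a,b in zip(tc,sc): show("screw",(420+a[0]/5-.5,182+a[1]/5-.5),(384+b[0]/5-.5,265+b[1]/5-.5),.030)
E
```

```text
cam [0.43116469 0.01067038 0.75321733]
cam [ 0.08708658 -0.57096973  0.6157706 ]
cup rim [0.6357 0.15   0.019 ] [0.6362 0.1496 0.019 ]
dome hole [0.463  0.2014 0.019 ] [0.4633 0.2012 0.019 ]
tip [ 0.5771 -0.2232  0.097 ] [ 0.5804 -0.2225  0.097 ]
screw [ 0.6133 -0.1757  0.03  ] [ 0.5323 -0.1879  0.03  ]
screw [ 0.6261 -0.2566  0.03  ] [ 0.614  -0.1744  0.03  ]
screw [ 0.5454 -0.2696  0.03  ] [ 0.6267 -0.2564  0.03  ]
screw [ 0.5326 -0.1888  0.03  ] [ 0.5457 -0.2689  0.03  ]
```

```bash
cat >> h.py <<'E'
from scipy.spatial.transform import Rotation as Rn
def plan(pos,ang=None,s=None):
    """rows' shift/turn (tool axes) from the current measured pose to world pos, jaw angle ang(deg, mod 180), pointing straight down"""
    s=s or get_state(); R=Rn.from_euler("xyz",s["ee_rot"]).as_matrix(); z=R[:,2]
    cur=np.degrees(np.arctan2(z[1],z[0]))
    if ang is None: ang=cur
    d=(ang-cur+90)%180-90; a=np.radians(cur+d)
    Z=np.array([np.cos(a),np.sin(a),0]);X=np.array([0,0,-1.]);Y=np.cross(Z,X)
    G=np.c_[X,Y,Z]
    print("t",round(s["t"],2),"pos",s["eef_pos"].round(4),"jaw",cur.round(1),"d",round(d,1),"tilt",np.degrees(np.arccos(-R[2,0])).round(2),"F",s["force"].round(1),"w",round(s["width"],4),"q",s["q"].round(2))
    print("shift",(R.T@(np.array(pos)-s["eef_pos"])).round(4),"turn",Rn.from_matrix(R.T@G).as_rotvec().round(4))
E
python3 - <<'E'
from h import *
plan([.636,.150,.12])
plan([.636,.150,.12],151)
E
```

```text
t 0.1 pos [0.2866 0.6107 0.2258] jaw -115.1 d 0.0 tilt 0.08 F [-0.6 -0.3  0.8] w 0.0876 q [ 1.42  0.36  0.01 -0.   -1.22 -0.29]
shift [0.1062 0.512  0.2684] turn [ 0.      0.0014 -0.0002]
t 0.1 pos [0.2866 0.6107 0.2258] jaw -115.1 d 86.1 tilt 0.08 F [-0.6 -0.3  0.8] w 0.0876 q [ 1.42  0.36  0.01 -0.   -1.22 -0.29]
shift [0.1062 0.512  0.2684] turn [-1.5036e+00  1.3000e-03  9.0000e-04]
```

```bash
python3 -m crank '[[0,0.1,0.054,0,0,0,0.8],[0.106,0.512,0.268,0,0,0,0.8],[0.106,0.512,0.268,0,0,0,0.8],[0.106,0.512,0.268,0,0,0,0.8],[0.106,0.512,0.268,0,0,0,0.8],[0.106,0.512,0.268,0,0,0,0.8],[0.106,0.512,0.268,0,0,0,0.8],[0.106,0.512,0.268,0,0,0,0.8],[0.106,0.512,0.268,0,0,0,0.8],[0.106,0.512,0.268,0,0,0,0.8]]' 20
python3 - <<'E'
from h import *
plan([.636,.150,.004])
E
```

```text
t: 1.35
eef_pos: [0.6372, 0.1477, 0.1189]
ee_rot: [-0.645, 1.568, -2.658]
force: [-0.3, 1.0, 0.3]
width: 0.07
t 1.35 pos [0.6372 0.1477 0.1189] jaw -115.3 d 0.0 tilt 0.14 F [-0.3  1.   0.3] w 0.07 q [ 0.53  0.41 -0.17 -0.   -0.99  0.6 ]
shift [ 0.1149 -0.0019 -0.0018] turn [-0.      0.0019  0.0014]
```

```bash
python3 -m crank '[[0.04,-0.002,-0.002,0,0.0019,0.0014,0.8],[0.075,-0.002,-0.002,0,0.0019,0.0014,0.8],[0.075,-0.002,-0.002,0,0.0019,0.0014,0.8],[0.075,-0.002,-0.002,0,0.0019,0.0014,0.8]]'
python3 - <<'E'
from h import *
plan([.636,.150,.004])
for n in("side","top"):
    f=grab_frame(n); np.savez("f_%s1.npz"%n,**f)
    u,v=proj(f,[.636,.15,.02])[0].astype(int)
    cv2.imwrite("pics/%s1.png"%n,cv2.resize(f["pixels"][v-45:v+45,u-45:u+45,::-1],None,fx=6,fy=6,interpolation=cv2.INTER_CUBIC))
E
```

```text
t: 1.85
eef_pos: [0.6362, 0.1539, 0.0466]
ee_rot: [2.37, 1.567, 0.361]
force: [0.8, 0.5, 0.9]
width: 0.0702
t 1.85 pos [0.6362 0.1539 0.0466] jaw -115.1 d 0.0 tilt 0.19 F [0.8 0.5 0.9] w 0.0702 q [ 0.54  0.48 -0.25  0.   -0.84  0.6 ]
shift [0.0426 0.0014 0.0037] turn [-0.     -0.0024 -0.0023]
```

View pics/side1.png

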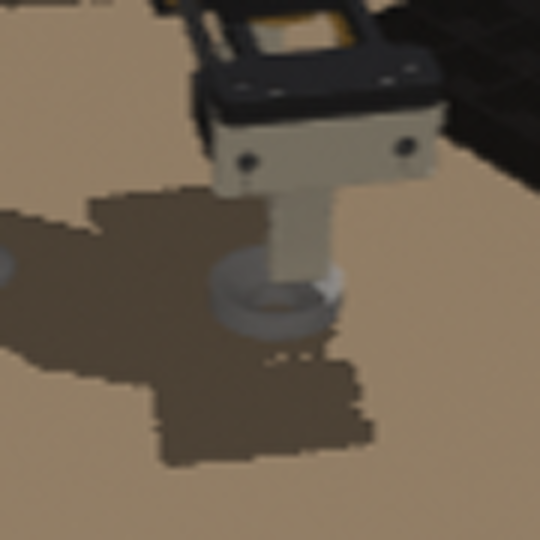

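View pics/top1.png

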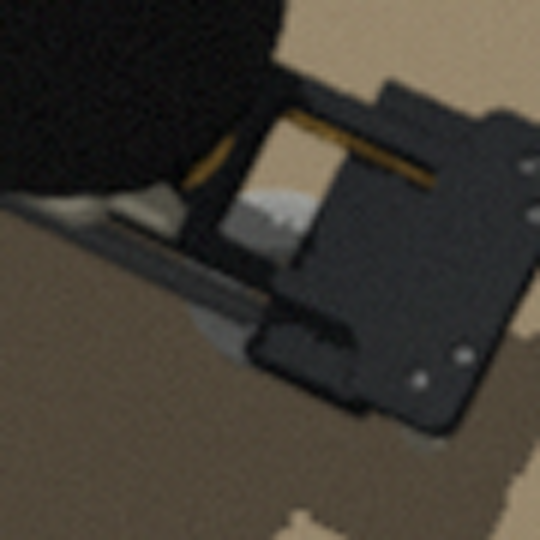

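Run:
```python
from h import *
f=load("side",1); u,v=proj(f,[.636,.15,.02])[0].astype(int)
T=np.array([.6362,.1539,.0466]);a=np.radians(-115.1)
Z=np.array([np.cos(a),np.sin(a),0]);Y=np.cross(Z,[0,0,-1])
for o in(.035,.056):
  for y in(-.0095,.0095):
    print(o,y,((proj(f,T+Z*o+Y*y)[0]-[u-45,v-45]+.5)*6).round())
plan([.636,.150,.004])
```

```text
0.035 -0.0095 [264. 267.]
0.035 0.0095 [314. 261.]
0.056 -0.0095 [276. 297.]
0.056 0.0095 [326. 292.]
t 1.95 pos [0.6365 0.1543 0.0474] jaw -115.1 d 0.0 tilt 0.29 F [-0.1  0.9  0.8] w 0.0704 q [ 0.54  0.48 -0.25  0.   -0.84  0.6 ]
shift [0.0434 0.0012 0.0042] turn [-0.     -0.004  -0.0032]
```

```bash
python3 -m crank '[[0.01,0.001,0.004,0,0,0,0.8],[0.03,0.001,0.004,0,0,0,0.8],[0.043,0.001,0.004,0,0,0,0.8],[0.043,0.001,0.004,0,0,0,0.8]]'
python3 - <<'E'
from h import *
plan([.636,.150,.004])
E
```

```text
t: 2.45
eef_pos: [0.6343, 0.1493, 0.0017]
ee_rot: [2.424, 1.57, 0.415]
force: [0.3, -0.5, 0.5]
width: 0.0698
t 2.45 pos [0.6343 0.1493 0.0017] jaw -115.1 d 0.0 tilt 0.05 F [ 0.3 -0.5  0.5] w 0.0698 q [ 0.53  0.53 -0.28  0.   -0.75  0.6 ]
shift [-0.0023  0.0012 -0.0014] turn [-0.     -0.0007 -0.0006]
```

```bash
python3 -m crank '[[-0.003,0.001,-0.001,0,0,0,0.8],[-0.003,0.001,-0.001,0,0,0,0.4],[-0.003,0.001,-0.001,0,0,0,0.4],[-0.003,0.001,-0.001,0,0,0,0.4],[-0.003,0.001,-0.001,0,0,0,0.4],[-0.003,0.001,-0.001,0,0,0,0.4]]' 25
python3 - <<'E'
from h import *
plan([.636,.150,.004])
E
```

```text
t: 3.2
eef_pos: [0.6363, 0.1501, 0.0059]
ee_rot: [2.476, 1.568, 0.466]
force: [-0.9, -0.2, 3.9]
width: 0.0503
t 3.2 pos [0.6363 0.1501 0.0059] jaw -115.1 d 0.0 tilt 0.16 F [-0.9 -0.2  3.9] w 0.0503 q [ 0.53  0.53 -0.28  0.   -0.76  0.6 ]
shift [ 0.0019 -0.0002  0.0002] turn [-0.     -0.0022 -0.0017]
```

```bash
python3 -m crank '[[-0.02,0,0,0,0,0,0.4],[-0.08,0,0,0,0,0,0.4],[-0.14,0,0,0,0,0,0.4],[-0.14,0,0,0,0,0,0.4],[-0.14,0,0,0,0,0,0.4]]'
python3 - <<'E'
from h import *
plan([.636,.150,.14])
for n in("side",):
    f=grab_frame(n); np.savez("f_%s2.npz"%n,**f)
    u,v=proj(f,[.636,.15,.14])[0].astype(int)
    cv2.imwrite("pics/%s2.png"%n,cv2.resize(f["pixels"][v-45:v+45,u-45:u+45,::-1],None,fx=6,fy=6,interpolation=cv2.INTER_CUBIC))
E
```

```text
t: 3.82
eef_pos: [0.635, 0.1497, 0.1449]
ee_rot: [2.942, 1.569, 0.932]
force: [-0.3, 0.3, -2.1]
width: 0.0505
t 3.83 pos [0.635  0.1497 0.1449] jaw -115.2 d 0.0 tilt 0.1 F [-0.3  0.3 -2.1] w 0.0505 q [ 0.53  0.38 -0.15 -0.   -1.04  0.6 ]
shift [ 0.0049  0.0008 -0.0007] turn [-0.     -0.0017 -0.0004]
```

View pics/side2.png

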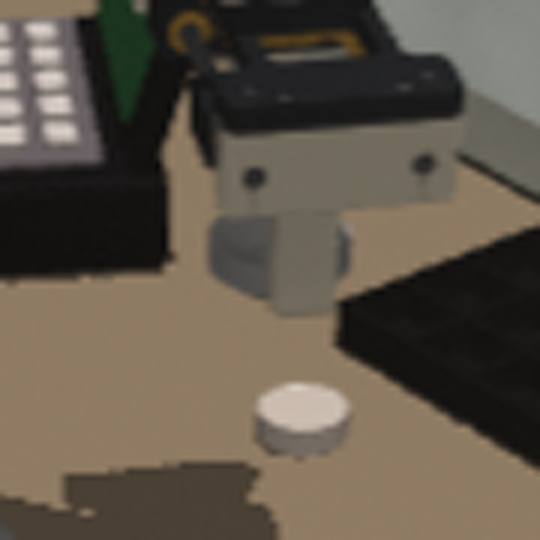

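Run:
```python
from h import *
plan([.5795,-.2224,.14],125)
```

```text
t 3.88 pos [0.6346 0.1495 0.1439] jaw -115.2 d 60.2 tilt 0.04 F [ 0.6 -0.1 -2.6] w 0.0504 q [ 0.53  0.38 -0.15 -0.   -1.04  0.6 ]
shift [0.0038 0.1083 0.3601] turn [-1.0501e+00 -5.0000e-04  5.0000e-04]
```

```bash
python3 -m crank '[[0.0,0.006,0.02,-0.06,0,0,0.4],[0.0,0.02,0.066,-0.19,0,0,0.4],[0.0,0.036,0.12,-0.35,0,0,0.4],[0.0,0.052,0.173,-0.5,0,0,0.4],[0.0,0.068,0.227,-0.66,0,0,0.4],[0.0,0.084,0.28,-0.82,0,0,0.4],[0.0,0.1,0.333,-0.97,0,0,0.4],[0.0,0.108,0.36,-1.05,0,0,0.4],[0.0,0.108,0.36,-1.05,0,0,0.4],[0.0,0.108,0.36,-1.05,0,0,0.4]]'
python3 - <<'E'
from h import *
plan([.5795,-.2224,.14],125)
for n in("side","top"):
    f=grab_frame(n); np.savez("f_%s3.npz"%n,**f)
    u,v=proj(f,[.5795,-.2224,.11])[0].astype(int)
    cv2.imwrite("pics/%s3.png"%n,cv2.resize(f["pixels"][v-45:v+45,u-45:u+45,::-1],None,fx=6,fy=6,interpolation=cv2.INTER_CUBIC))
plan([.5795,-.2224,.14],125)
E
```

```text
t: 5.12
eef_pos: [0.5799, -0.2217, 0.1435]
ee_rot: [2.838, 1.569, 1.877]
force: [0.1, -0.4, -1.2]
width: 0.0507
t 5.12 pos [ 0.5799 -0.2217  0.1435] jaw -55.1 d 0.1 tilt 0.09 F [ 0.1 -0.4 -1.2] w 0.0507 q [-0.05  0.33 -0.22 -0.   -1.01  2.23]
shift [ 0.0035 -0.0007  0.0004] turn [-0.0011 -0.0016 -0.0005]
t 5.22 pos [ 0.5805 -0.2211  0.1442] jaw -55.0 d -0.0 tilt 0.09 F [ 1.   0.7 -2.4] w 0.0508 q [-0.05  0.33 -0.22 -0.   -1.01  2.23]
shift [ 0.0042 -0.0016  0.0005] turn [ 0.0006 -0.0007 -0.0014]
```

View pics/side3.png

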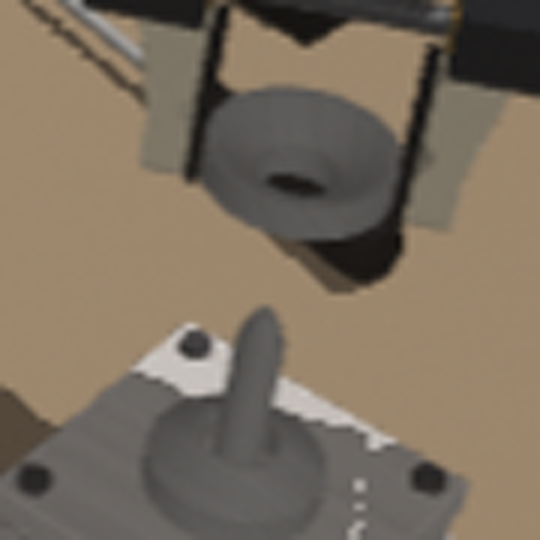

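View pics/top3.png

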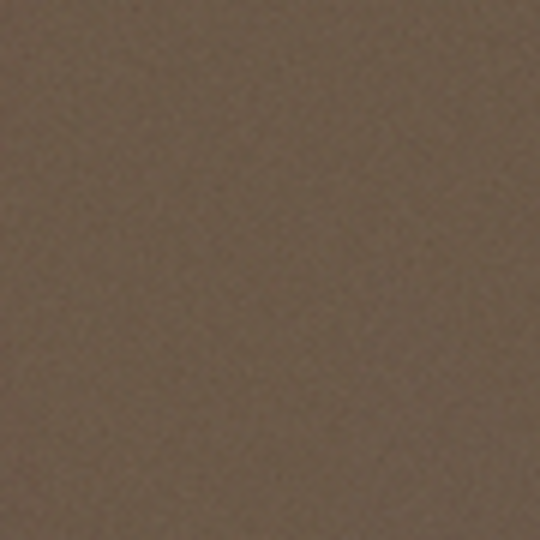

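Run:
```python
from h import *
f=load("top",3); print(f["extrinsics"].round(3),load("top",0)["extrinsics"].round(3)[0], proj(f,[.5795,-.2224,.11]))
cv2.imwrite("pics/top3f.png",f["pixels"][...,::-1])
f=load("side",3); u,v=proj(f,[.5795,-.2224,.13])[0].astype(int); print(u-35,v-35)
cv2.imwrite("pics/side3z.png",cv2.resize(f["pixels"][v-35:v+25,u-35:u+35,::-1],None,fx=10,fy=10,interpolation=cv2.INTER_CUBIC))
```

```text
[[ 0.019 -1.     0.002  0.001]
 [ 0.99   0.019  0.14  -0.532]
 [-0.14  -0.     0.99  -0.686]
 [ 0.     0.     0.     1.   ]] [ 0.019 -1.     0.002  0.001] [[477.95075311 209.14366788]]
398 222
```

View pics/top3f.png

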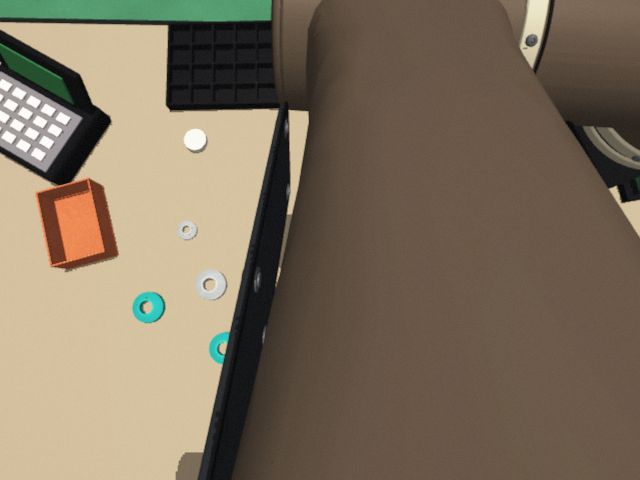

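View pics/side3z.png

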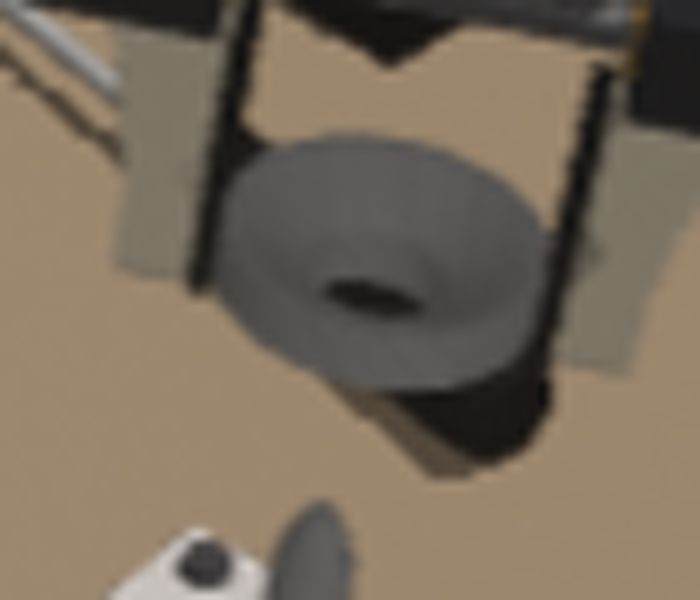

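```bash
cat >> h.py <<'E'
def wash(f,T,Rm,im,off,k,r=.026,flip=False):
    """draw washer model: rim circles; T centre of underside, Rm rotation"""
    for z,rr,c in ((.019,r,(0,0,255)),(.008,r,(0,255,0)),(0,.015,(255,0,0))):
        if flip: z=.019-z
        P=circ(0,0,z,rr)@Rm.T+T
        q=((proj(f,P)-off+.5)*k).astype(np.int32)
        cv2.polylines(im,[q],True,c,1,cv2.LINE_AA)
E
python3 - <<'E'
from h import *
f=load("side",3); im=cv2.imread("pics/side3z.png"); im2=im.copy()
T=np.array([.5800,-.2215,.1435-.0055])
wash(f,T,np.eye(3),im,np.array([398,222]),10)
a=np.radians(125); ax=np.array([np.cos(a),np.sin(a),0])
for d in (14,):
  R=Rn.from_rotvec(ax*np.radians(d)).as_matrix(); c=np.array([0,0,.0135])
  wash(f,T+c-R@c,R,im2,np.array([398,222]),10)
cv2.imwrite("pics/ov3.png",np.hstack([im,im2])[:, :])
cv2.imwrite("pics/ov3.png",cv2.resize(np.hstack([im,im2]),(800,343)))
E
```

```text
(no output)
```

View pics/ov3.png

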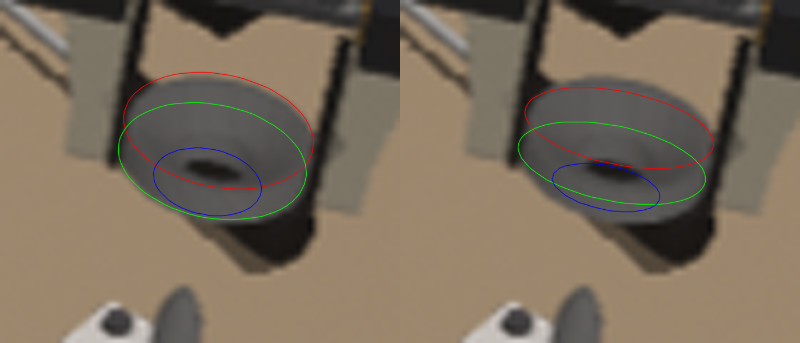

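```bash
cat >> h.py <<'E'
from scipy.optimize import least_squares
def fitw(f,T0,jaw,pts,flip=False,tiltfree=True,jawfree=False):
    """silhouette fit: offset along tool y, z (and jaw), tilt about jaw; T0 nominal underside centre"""
    a=np.radians(jaw); ax=np.array([np.cos(a),np.sin(a),0]); ay=np.cross(ax,[0,0,-1.])
    def model(p):
        R=Rn.from_rotvec(ax*p[2]).as_matrix(); c=np.array([0,0,.0095])
        T=T0+ay*p[0]+np.array([0,0,p[1]])+ax*p[3]+c-R@c
        Q=np.vstack([circ(0,0,(.019-z if flip else z),r)@R.T+T for z,r in((.019,.026),(.008,.026),(0,.015))])
        return cv2.convexHull(proj(f,Q).astype(np.float32)),T,R
    def res(p):
        h=model(p)[0]; return [cv2.pointPolygonTest(h,(float(u),float(v)),True) for u,v in pts]+[p[3]/.002*(1 if jawfree else 100), p[2]*(.5 if tiltfree else 1e3)]
    s=least_squares(res,[0,0,0,0],diff_step=1e-3,x_scale=[.005,.005,.1,.005],loss="soft_l1")
    best=min((least_squares(res,[0.001,0.001,t,0.0001],x_scale=[.005,.005,.1,.005],method="trf",diff_step=1e-2) for t in(-.3,-.1,.01,.1,.3)),key=lambda s:s.cost)
    h,T,R=model(best.x); print("off y,z,tilt(deg),jaw",(best.x[:2]*1e3).round(2),np.degrees(best.x[2]).round(1),(best.x[3]*1e3).round(2),"rms px",np.sqrt(np.mean(np.square(res(best.x)[:-2]))).round(2),"T",T.round(4))
    return T,R
E
python3 - <<'E'
from h import *
f=load("side",3); im=cv2.imread("pics/side3z.png")
pts=np.array([(370,132),(300,142),(440,145),(500,178),(540,230),(430,390),(380,385),(480,378),(520,350),(330,365),(280,330),(240,295)])/10+np.array([398,222])-.5
T0=np.array([.5800,-.2215,.1435-.0055])
T,R=fitw(f,T0,125,pts,jawfree=True)
wash(f,T,R,im,np.array([398,222]),10); cv2.imwrite("pics/ov3b.png",im)
T,R=fitw(f,T0,125,pts,tiltfree=False)
E
```

```text
off y,z,tilt(deg),jaw [-51.84 -39.96] -4.6 -1.99 rms px 0.47 T [ 0.6242 -0.193   0.0981]
off y,z,tilt(deg),jaw [-23.11 -17.93] -0.0 -0.0 rms px 0.85 T [ 0.5989 -0.2082  0.1201]
```

View pics/ov3b.png

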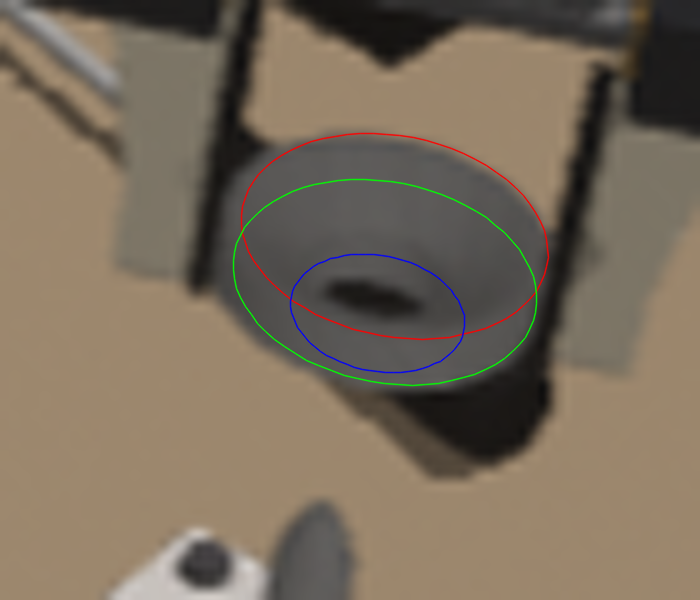

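Run:
```python
from h import *
f=load("side",3); g=cv2.cvtColor(f["pixels"],cv2.COLOR_RGB2GRAY)[235:266,415:456].astype(float)
g=np.clip((g-40)*4.5,0,255).astype(np.uint8)
cv2.imwrite("pics/side3e.png",cv2.resize(g,None,fx=18,fy=18,interpolation=cv2.INTER_CUBIC))
```

```text
(no output)
```

View pics/side3e.png

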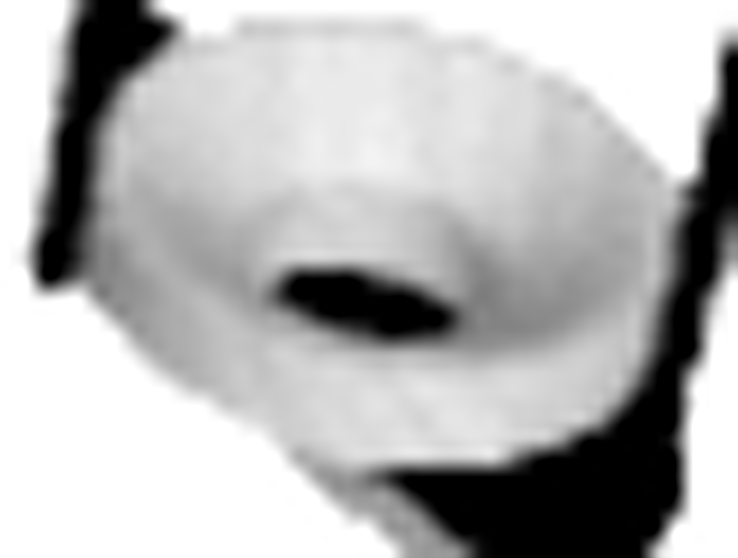

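Run:
```python
from h import *
f=load("side",3)
T0=np.array([.5800,-.2215,.138])
print(proj(f,T0+[0,0,.019]))
g=cv2.cvtColor(f["pixels"],cv2.COLOR_RGB2GRAY)[235:266,415:456].astype(float)
g=np.clip((g-40)*4.5,0,255).astype(np.uint8)
for i,(dy,dz,d) in enumerate([(0,-.003,0),(0,-.003,5),(0,-.003,-5)]):
    im=cv2.cvtColor(cv2.resize(g,None,fx=18,fy=18,interpolation=cv2.INTER_CUBIC),cv2.COLOR_GRAY2BGR)
    a=np.radians(125); ax=np.array([np.cos(a),np.sin(a),0]); R=Rn.from_rotvec(ax*np.radians(d)).as_matrix(); c=np.array([0,0,.0135])
    wash(f,T0+[0,0,dz]+c-R@c,R,im,np.array([415,235]),18)
    I=im if i==0 else np.hstack([I,im])
cv2.imwrite("pics/ov3c.png",cv2.resize(I,None,fx=.36,fy=.36,interpolation=cv2.INTER_AREA))
plan([0.58,-.22,.14])
```

```text
[[435.67497375 244.07748599]]
t 5.22 pos [ 0.5805 -0.2211  0.1442] jaw -55.0 d 0.0 tilt 0.09 F [ 1.   0.7 -2.4] w 0.0508 q [-0.05  0.33 -0.22 -0.   -1.01  2.23]
shift [ 0.0042  0.0002 -0.0011] turn [-0.     -0.0007 -0.0014]
```

View pics/ov3c.png

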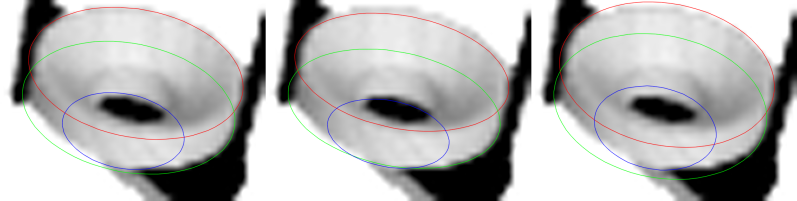

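Run:
```python
from h import *
s=get_state(); s["eef_pos"]=np.array([.5802,-.2214,.1438]); plan([.5793,-.2224,.105],125,s)
```

```text
t 5.22 pos [ 0.5802 -0.2214  0.1438] jaw -55.0 d -0.0 tilt 0.09 F [ 1.   0.7 -2.4] w 0.0508 q [-0.05  0.33 -0.22 -0.   -1.01  2.23]
shift [ 0.0388 -0.0014  0.0003] turn [ 0.0006 -0.0007 -0.0014]
```

```bash
python3 -m crank '[[0.01,-0.0015,0,0,0,0,0.4],[0.025,-0.0015,0,0,0,0,0.4],[0.038,-0.0015,0,0,0,0,0.4],[0.038,-0.0015,0,0,0,0,0.4],[0.038,-0.0015,0,0,0,0,0.4]]'
python3 - <<'E'
from h import *
plan([.5793,-.2224,.08],125)
f=grab_frame("side"); np.savez("f_side4.npz",**f)
u,v=425,265
cv2.imwrite("pics/side4.png",cv2.resize(f["pixels"][v-35:v+35,u-40:u+40,::-1],None,fx=8,fy=8,interpolation=cv2.INTER_CUBIC))
plan([.5793,-.2224,.08],125)
E
```

```text
t: 5.85
eef_pos: [0.5797, -0.2228, 0.1071]
ee_rot: [1.363, 1.569, 0.404]
force: [0.2, 0.2, -1.6]
width: 0.0506
t 5.85 pos [ 0.5797 -0.2228  0.1071] jaw -55.0 d -0.0 tilt 0.13 F [ 0.2  0.2 -1.6] w 0.0506 q [-0.05  0.37 -0.27 -0.   -0.93  2.24]
shift [ 0.0271 -0.0001 -0.0006] turn [ 0.0005  0.0005 -0.0022]
t 5.9 pos [ 0.5799 -0.2228  0.1074] jaw -55.0 d -0.0 tilt 0.16 F [ 0.4 -0.5 -1.1] w 0.0504 q [-0.05  0.37 -0.27 -0.   -0.93  2.24]
shift [ 0.0274 -0.0003 -0.0007] turn [ 0.0005  0.0009 -0.0027]
```

View pics/side4.png

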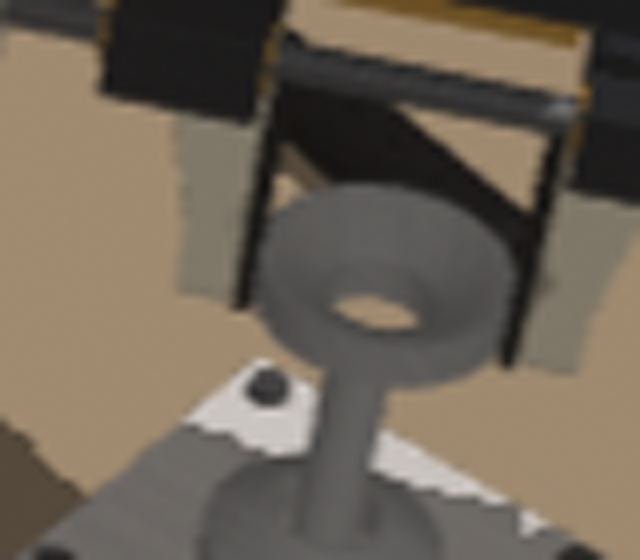

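```bash
python3 -m crank '[[0.005,0,-0.0008,0,0,0,0.4],[0.011,0,-0.0008,0,0,0,0.4],[0.017,0,-0.0008,0,0,0,0.4],[0.022,0,-0.0008,0,0,0,0.4],[0.027,0,-0.0008,0,0,0,0.4],[0.027,0,-0.0008,0,0,0,0.4]]'
python3 - <<'E'
from h import *
plan([.5793,-.2224,.058],125)
f=grab_frame("side"); np.savez("f_side5.npz",**f)
u,v=425,275
cv2.imwrite("pics/side5.png",cv2.resize(f["pixels"][v-35:v+35,u-40:u+40,::-1],None,fx=8,fy=8,interpolation=cv2.INTER_CUBIC))
plan([.5793,-.2224,.058],125)
E
```

```text
t: 6.65
eef_pos: [0.5787, -0.222, 0.0794]
ee_rot: [1.806, 1.569, 0.846]
force: [-0.2, 0.1, -0.4]
width: 0.0505
t 6.65 pos [ 0.5787 -0.222   0.0794] jaw -55.0 d -0.0 tilt 0.1 F [-0.2  0.1 -0.4] w 0.0505 q [-0.05  0.4  -0.3  -0.   -0.88  2.24]
shift [0.0214 0.0002 0.0007] turn [ 0.0003 -0.0004 -0.0016]
t 6.7 pos [ 0.579  -0.222   0.0798] jaw -55.0 d -0.0 tilt 0.11 F [-0.1  0.4 -1.5] w 0.0508 q [-0.05  0.4  -0.3  -0.   -0.88  2.24]
shift [0.0218 0.     0.0005] turn [ 0.0004  0.     -0.002 ]
```

View pics/side5.png

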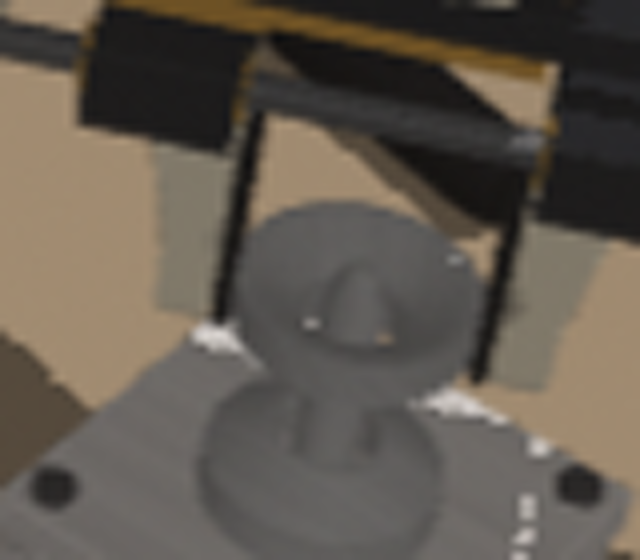

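The stud tip (360,290 in the crop) pokes up centrally through the hole. I'll lower it further.

```bash
python3 -m crank '[[0.006,0,0,0,0,0,0.4],[0.012,0,0,0,0,0,0.4],[0.018,0,0,0,0,0,0.4],[0.021,0,0,0,0,0,0.4],[0.021,0,0,0,0,0,0.4]]';python3 -m crank '[[0.001,0,0,0,0,0,0.4],[0.002,0,0,0,0,0,0.4],[0.002,0,0,0,0,0,0.4]]'
```

```text
t: 7.32
eef_pos: [0.5789, -0.222, 0.0587]
ee_rot: [1.635, 1.569, 0.675]
force: [0.9, -0.0, -1.0]
width: 0.0506
t: 7.7
eef_pos: [0.5791, -0.222, 0.057]
ee_rot: [1.455, 1.568, 0.495]
force: [0.3, -0.3, -2.4]
width: 0.0505
```

```bash
python3 -m crank '[[0.001,0,0,0,0,0,0.4],[0.001,0,0,0,0,0,0.4]]';python3 -m crank '[[0.001,0,0,0,0,0,0.4],[0.001,0,0,0,0,0,0.4]]'
python3 - <<'E'
from h import *
f=grab_frame("side"); np.savez("f_side6.npz",**f)
u,v=425,285
cv2.imwrite("pics/side6.png",cv2.resize(f["pixels"][v-35:v+35,u-40:u+40,::-1],None,fx=8,fy=8,interpolation=cv2.INTER_CUBIC))
plan([.5793,-.2224,.058],125)
E
```

```text
t: 7.95
eef_pos: [0.5791, -0.222, 0.056]
ee_rot: [1.477, 1.568, 0.518]
force: [-0.5, 0.6, -1.5]
width: 0.0507
t: 8.2
eef_pos: [0.5791, -0.222, 0.055]
ee_rot: [1.446, 1.568, 0.487]
force: [0.7, -0.4, -1.6]
width: 0.0505
t 8.25 pos [ 0.5791 -0.222   0.055 ] jaw -55.0 d -0.0 tilt 0.13 F [-0.4  0.8 -1.4] w 0.0504 q [-0.05  0.42 -0.32 -0.   -0.83  2.24]
shift [-0.003  -0.      0.0005] turn [ 0.0003  0.0002 -0.0022]
```

View pics/side6.png

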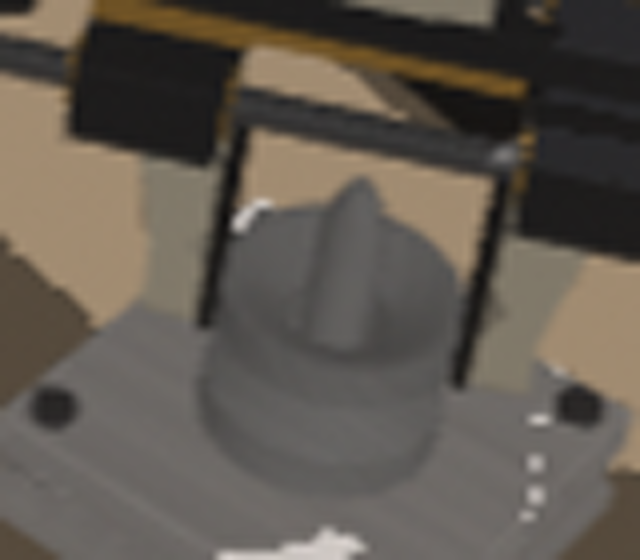

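```bash
python3 -m crank '[[0.0005,0,-0.001,0,0,0,0.4],[0.0007,0,-0.001,0,0,0,0.4]]';python3 -m crank '[[0.0007,0,0,0,0,0,0.4],[0.0007,0,0,0,0,0,0.4]]'
```

```text
t: 8.5
eef_pos: [0.579, -0.2214, 0.0549]
ee_rot: [1.144, 1.568, 0.185]
force: [-1.0, -1.2, 3.7]
width: 0.0509
t: 8.75
eef_pos: [0.5791, -0.2214, 0.0549]
ee_rot: [1.118, 1.567, 0.159]
force: [-2.3, -0.9, 8.2]
width: 0.0507
```

```bash
python3 -m crank '[[0.0007,0,0,0,0,0,0.4],[0.0007,0,0,0,0,0,0.4]]'
```

```text
t: 9.0
eef_pos: [0.5791, -0.2215, 0.0548]
ee_rot: [1.068, 1.567, 0.109]
force: [-3.5, 0.8, 13.8]
width: 0.0505
```

```bash
python3 -m crank '[[-0.0014,0,0,0,0,0,0.4],[-0.0014,0,0,0,0,0,0.7],[-0.0014,0,0,0,0,0,0.75],[-0.0014,0,0,0,0,0,0.75],[-0.0014,0,0,0,0,0,0.75]]'
python3 - <<'E'
from h import *
f=grab_frame("side"); np.savez("f_side7.npz",**f)
u,v=425,285
cv2.imwrite("pics/side7.png",cv2.resize(f["pixels"][v-35:v+35,u-40:u+40,::-1],None,fx=8,fy=8,interpolation=cv2.INTER_CUBIC))
plan([.5793,-.2224,.17],125)
E
```

```text
t: 9.62
eef_pos: [0.5785, -0.2211, 0.0541]
ee_rot: [1.571, 1.569, 0.611]
force: [1.2, -0.6, -0.1]
width: 0.0655
t 9.68 pos [ 0.5785 -0.2211  0.0542] jaw -55.0 d -0.0 tilt 0.13 F [0.8 0.4 1.1] w 0.0657 q [-0.05  0.42 -0.32 -0.   -0.82  2.23]
shift [-0.1158  0.0002  0.0015] turn [ 0.0003  0.0001 -0.0022]
```

View pics/side7.png

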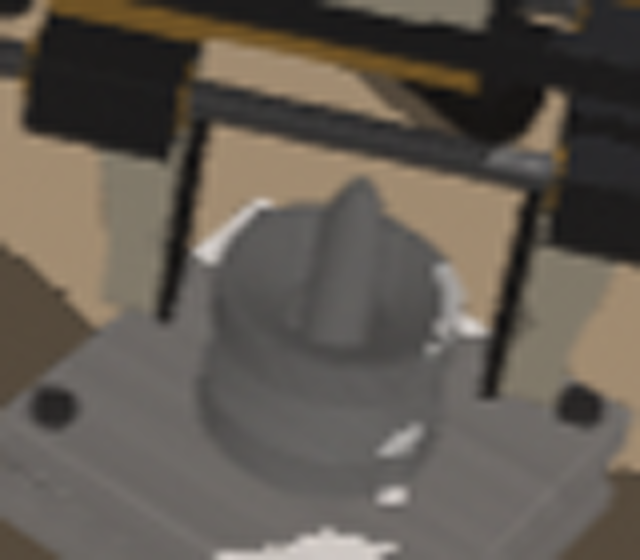

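```bash
python3 -m crank '[[-0.03,0,0,0,0,0,0.8],[-0.09,0,0,0,0,0,0.8],[-0.1,0,0,0,0,0,0.8],[-0.1,0,0,0,0,0,0.8],[-0.1,0,0,0,0,0,0.8]]'
python3 - <<'E'
from h import *
plan([.463,.2013,.1],151)
E
```

```text
t: 10.3
eef_pos: [0.5774, -0.2211, 0.1528]
ee_rot: [2.607, 1.569, 1.647]
force: [-1.0, 0.7, 0.1]
width: 0.07
t 10.3 pos [ 0.5774 -0.2211  0.1528] jaw -55.0 d 26.0 tilt 0.1 F [-1.   0.7  0.1] w 0.07 q [-0.05  0.32 -0.22 -0.   -1.03  2.23]
shift [ 0.0536  0.1485 -0.4115] turn [-0.4537 -0.0012 -0.0012]
```

```bash
python3 -m crank '[[0,0.02,-0.055,-0.06,0,0,0.8],[0,0.04,-0.11,-0.12,0,0,0.8],[0,0.06,-0.165,-0.18,0,0,0.8],[0,0.08,-0.22,-0.24,0,0,0.8],[0,0.1,-0.275,-0.3,0,0,0.8],[0,0.12,-0.33,-0.36,0,0,0.8],[0.02,0.14,-0.385,-0.42,0,0,0.8],[0.053,0.1485,-0.4115,-0.454,0,0,0.8],[0.053,0.1485,-0.4115,-0.454,0,0,0.8],[0.053,0.1485,-0.4115,-0.454,0,0,0.8]]'; python3 -m crank '[[0,0,0,0,0,0,0.8],[0,0,0,0,0,0,0.8]]'
python3 - <<'E'
from h import *
for n in("side","top"):
    f=grab_frame(n); np.savez("f_%s8.npz"%n,**f); cv2.imwrite("pics/%s8.png"%n,f["pixels"][...,::-1])
f=load("side",8); u,v=425,285
cv2.imwrite("pics/side8z.png",cv2.resize(f["pixels"][v-35:v+35,u-40:u+40,::-1],None,fx=8,fy=8,interpolation=cv2.INTER_CUBIC))
plan([.463,.2013,.003],151)
E
```

```text
t: 11.55
eef_pos: [0.4637, 0.2005, 0.1009]
ee_rot: [0.032, 1.57, -0.473]
force: [0.1, -0.4, 0.0]
width: 0.0704
t: 11.8
eef_pos: [0.4644, 0.2005, 0.1021]
ee_rot: [1.084, 1.567, 0.577]
force: [0.4, -0.2, 0.5]
width: 0.07
t 11.9 pos [0.4643 0.2006 0.102 ] jaw -29.0 d 0.0 tilt 0.19 F [-0.1 -0.4 -1.1] w 0.0702 q [ 0.8   0.2  -0.53  0.   -0.84  1.84]
shift [ 0.099  -0.0003 -0.0016] turn [-0.0005  0.0015 -0.0029]
```

View pics/side8.png

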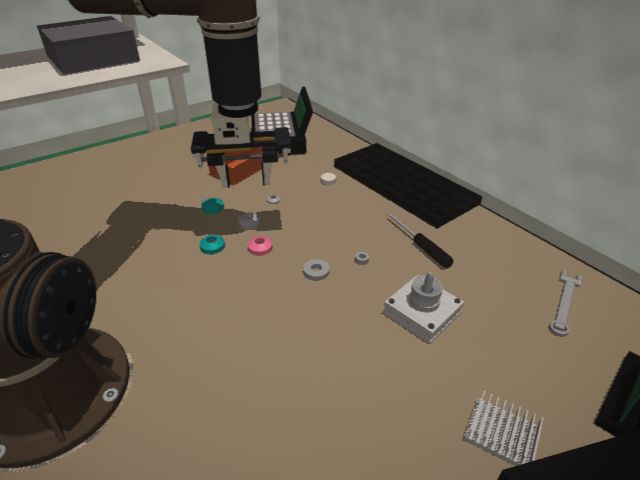

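View pics/side8z.png

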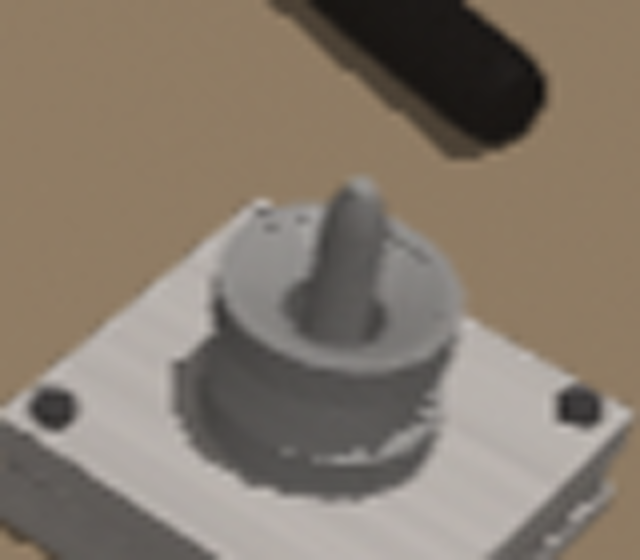

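View pics/top8.png

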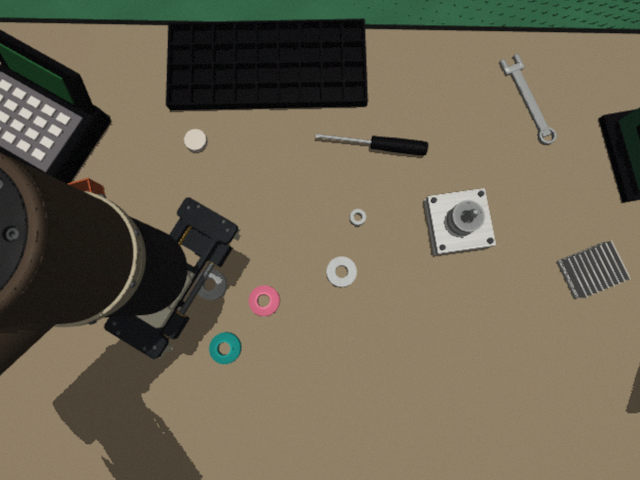

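```bash
python3 -m crank '[[0.03,0,-0.0016,0,0.0015,-0.003,0.8],[0.07,0,-0.0016,0,0.0015,-0.003,0.8],[0.09,0,-0.0016,0,0.0015,-0.003,0.8],[0.093,0,-0.0016,0,0.0015,-0.003,0.8],[0.093,0,-0.0016,0,0.0015,-0.003,0.8]]';  python3 - <<'E'
from h import *
f=grab_frame("side"); np.savez("f_side9.npz",**f)
u,v=249,215
cv2.imwrite("pics/side9.png",cv2.resize(f["pixels"][v-35:v+35,u-40:u+40,::-1],None,fx=8,fy=8,interpolation=cv2.INTER_CUBIC))
plan([.463,.2013,.003],151)
E
```

```text
t: 12.52
eef_pos: [0.4632, 0.202, 0.0091]
ee_rot: [-1.371, 1.57, -1.877]
force: [-0.4, 0.5, 0.9]
width: 0.0702
t 12.57 pos [0.4633 0.2023 0.0095] jaw -29.0 d -0.0 tilt 0.03 F [ 0.5 -0.5  0.2] w 0.07 q [ 0.8   0.34 -0.62  0.   -0.61  1.83]
shift [ 0.0065 -0.001   0.0002] turn [ 0.0006  0.0003 -0.0004]
```

View pics/side9.png

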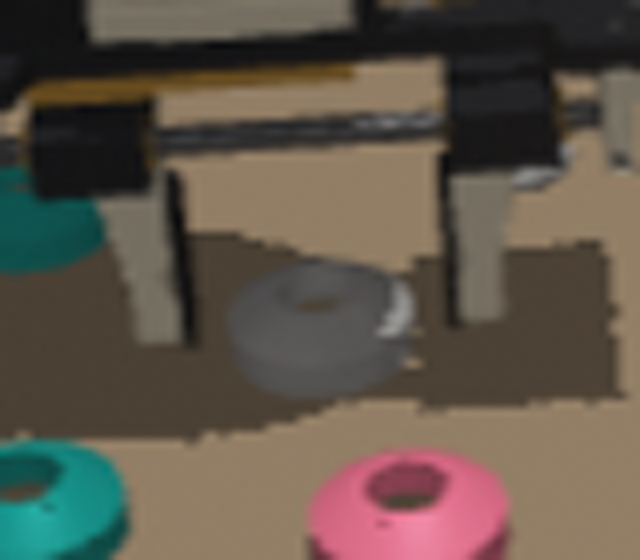

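```bash
python3 -m crank '[[0.004,-0.001,0,0,0,0,0.8],[0.006,-0.001,0,0,0,0,0.8],[0.006,-0.001,0,0,0,0,0.8]]'; python3 -m crank '[[0,0,0,0,0,0,0.4],[0,0,0,0,0,0,0.4],[0,0,0,0,0,0,0.4],[0,0,0,0,0,0,0.4],[0,0,0,0,0,0,0.4]]' 30
```

```text
t: 12.95
eef_pos: [0.4622, 0.201, 0.0026]
ee_rot: [-1.776, 1.57, -2.282]
force: [-0.6, 0.2, -0.2]
width: 0.0701
t: 13.58
eef_pos: [0.4623, 0.201, 0.0026]
ee_rot: [-1.768, 1.57, -2.274]
force: [-0.6, -0.7, 0.7]
width: 0.0501
```

```bash
python3 -m crank '[[-0.02,0,0,0,0,0,0.4],[-0.07,0,0,0,0,0,0.4],[-0.12,0,0,0,0,0,0.4],[-0.15,0,0,0,0,0,0.4],[-0.15,0,0,0,0,0,0.4],[-0.15,0,0,0,0,0,0.4]]'
python3 - <<'E'
from h import *
f=grab_frame("side"); np.savez("f_side10.npz",**f)
u,v=proj(f,[.463,.2013,.155])[0].astype(int)
cv2.imwrite("pics/side10.png",cv2.resize(f["pixels"][v-35:v+35,u-40:u+40,::-1],None,fx=8,fy=8,interpolation=cv2.INTER_CUBIC))
plan([.5793,-.2222,.15],125)
E
```

```text
t: 14.32
eef_pos: [0.4617, 0.2007, 0.1518]
ee_rot: [-2.048, 1.569, -2.554]
force: [-1.2, -0.2, -2.0]
width: 0.0505
t 14.38 pos [0.4616 0.2005 0.1514] jaw -29.0 d -26.0 tilt 0.18 F [-0.7 -0.1 -1.3] w 0.0504 q [ 0.8   0.14 -0.46 -0.   -0.97  1.84]
shift [ 0.0019 -0.3127  0.3078] turn [ 0.4541 -0.0005  0.0031]
```

View pics/side10.png

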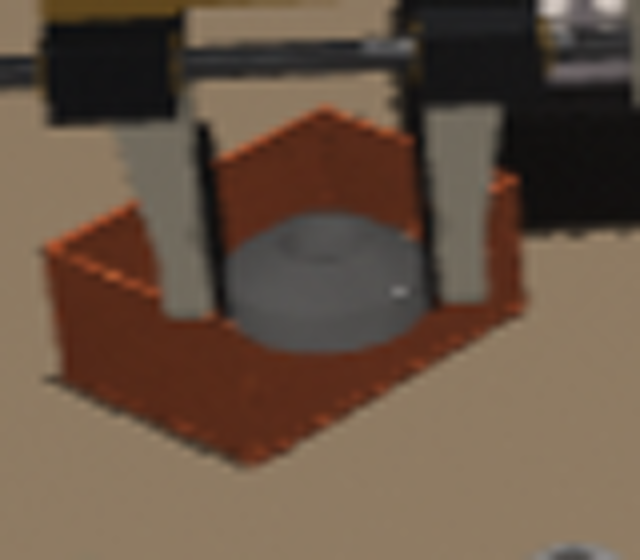

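The dome is held level between the fingers. I'll carry it to the stud.

```bash
python3 -m crank '[[0,-0.016,0.016,0.023,0,0,0.4],[0,-0.052,0.051,0.075,0,0,0.4],[0,-0.09,0.0886,0.13,0,0,0.4],[0,-0.13,0.128,0.19,0,0,0.4],[0,-0.17,0.167,0.247,0,0,0.4],[0,-0.21,0.207,0.305,0,0,0.4],[0,-0.25,0.246,0.363,0,0,0.4],[0,-0.285,0.281,0.414,0,0,0.4],[0,-0.305,0.3,0.443,0,0,0.4],[0.002,-0.3127,0.3078,0.454,0,0.003,0.4]]'; python3 -m crank '[[0,0,0,0,0,0,0.4],[0,0,0,0,0,0,0.4],[0,0,0,0,0,0,0.4]]'
python3 - <<'E'
from h import *
f=grab_frame("side"); np.savez("f_side11.npz",**f)
u,v=430,260
cv2.imwrite("pics/side11.png",cv2.resize(f["pixels"][v-35:v+35,u-40:u+40,::-1],None,fx=8,fy=8,interpolation=cv2.INTER_CUBIC))
plan([.5793,-.2222,.11],125)
E
```

```text
t: 15.62
eef_pos: [0.5795, -0.2231, 0.1486]
ee_rot: [-2.939, 1.568, 2.382]
force: [-0.5, 0.1, -1.6]
width: 0.0501
t: 16.0
eef_pos: [0.5802, -0.2205, 0.151]
ee_rot: [1.739, 1.569, 0.781]
force: [0.5, 0.4, -1.9]
width: 0.0501
t 16.05 pos [ 0.5802 -0.2207  0.1511] jaw -54.9 d -0.1 tilt 0.12 F [ 0.2 -0.6 -0.4] w 0.0504 q [-0.05  0.33 -0.22 -0.   -1.03  2.23]
shift [ 0.0411 -0.0017  0.0008] turn [ 0.0017 -0.0003 -0.0022]
```

View pics/side11.png

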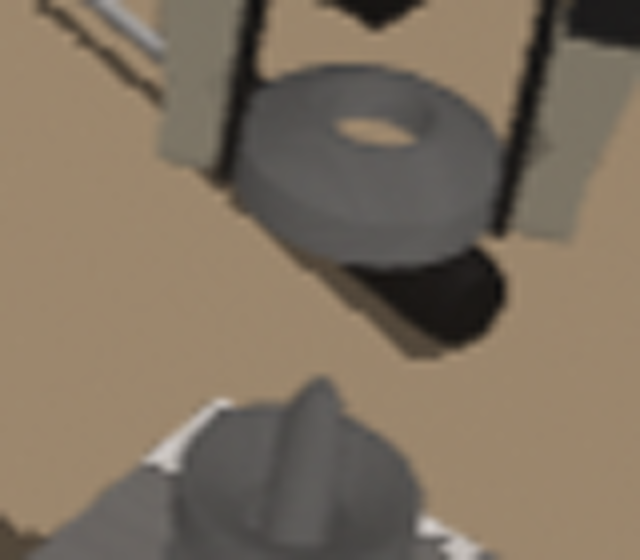

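```bash
python3 -m crank '[[0.015,-0.0017,0,0,0,0,0.4],[0.035,-0.0017,0,0,0,0,0.4],[0.046,-0.0017,0,0,0,0,0.4],[0.046,-0.0017,0,0,0,0,0.4],[0.046,-0.0017,0,0,0,0,0.4]]'
python3 - <<'E'
from h import *
f=grab_frame("side"); np.savez("f_side12.npz",**f)
u,v=430,265
cv2.imwrite("pics/side12.png",cv2.resize(f["pixels"][v-35:v+35,u-40:u+40,::-1],None,fx=8,fy=8,interpolation=cv2.INTER_CUBIC))
plan([.5788,-.2216,.08],125)
print((proj(f,[[.5797,-.2223,.097],[.5797,-.2223,.12]])-[390,230]+.5)*8)
E
```

```text
t: 16.68
eef_pos: [0.5792, -0.2226, 0.1053]
ee_rot: [1.5, 1.569, 0.541]
force: [-1.0, -0.2, -0.8]
width: 0.0508
t 16.73 pos [ 0.5793 -0.2226  0.1054] jaw -55.0 d -0.0 tilt 0.15 F [ 0.9 -0.1 -0.8] w 0.0502 q [-0.05  0.37 -0.27 -0.   -0.93  2.24]
shift [ 0.0254  0.0001 -0.0011] turn [ 0.0006  0.0004 -0.0026]
[[324.96849556 342.50071631]
 [342.23241279 259.46672668]]
```

View pics/side12.png

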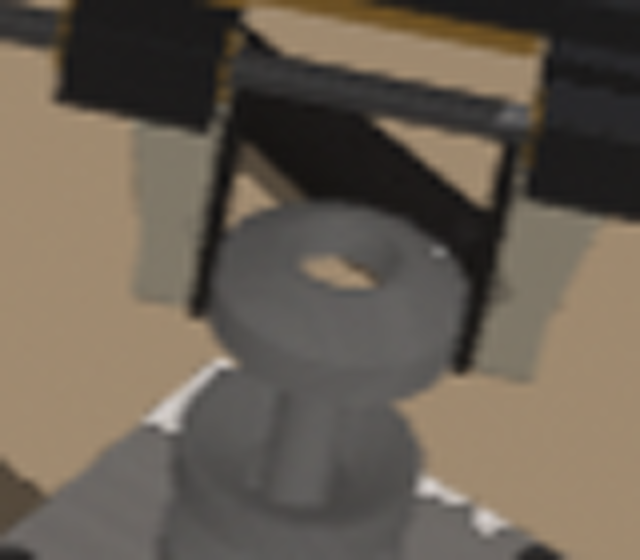

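```bash
python3 -m crank '[[0.002,0,-0.0012,0,0,0,0.4],[0.008,0,-0.0012,0,0,0,0.4],[0.013,0,-0.0012,0,0,0,0.4],[0.015,0,-0.0012,0,0,0,0.4],[0.015,0,-0.0012,0,0,0,0.4]]'
python3 - <<'E'
from h import *
f=grab_frame("side"); np.savez("f_side13.npz",**f)
u,v=430,270
cv2.imwrite("pics/side13.png",cv2.resize(f["pixels"][v-35:v+35,u-40:u+40,::-1],None,fx=8,fy=8,interpolation=cv2.INTER_CUBIC))
plan([.5788,-.2216,.073],125)
E
```

```text
t: 17.35
eef_pos: [0.578, -0.2215, 0.0895]
ee_rot: [2.029, 1.569, 1.07]
force: [0.7, 0.5, -1.4]
width: 0.0503
t 17.4 pos [ 0.5782 -0.2215  0.0897] jaw -55.0 d -0.0 tilt 0.1 F [ 0.6 -0.7 -1.2] w 0.0502 q [-0.05  0.38 -0.29 -0.   -0.9   2.23]
shift [0.0167 0.0004 0.0005] turn [ 0.0004 -0.0005 -0.0017]
```

View pics/side13.png

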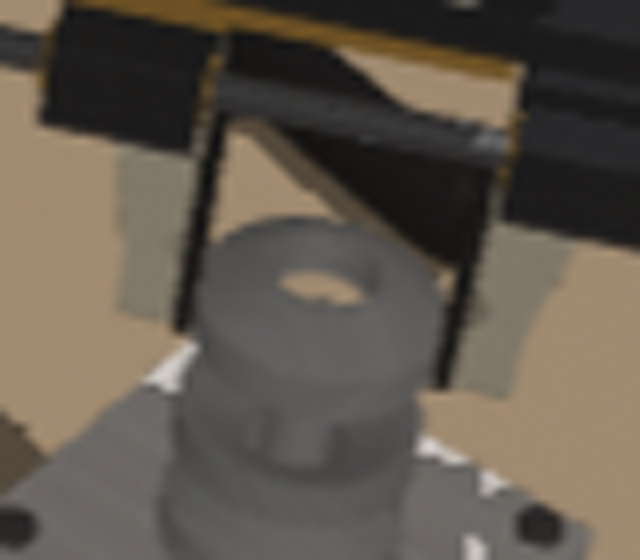

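```bash
python3 -m crank '[[0.005,0.0004,0,0,0,0,0.4],[0.01,0.0004,0,0,0,0,0.4],[0.014,0.0004,0,0,0,0,0.4],[0.014,0.0004,0,0,0,0,0.4]]'; python3 -m crank '[[0.001,0,0,0,0,0,0.4],[0.002,0,0,0,0,0,0.4],[0.002,0,0,0,0,0,0.4]]'
python3 - <<'E'
from h import *
f=grab_frame("side"); np.savez("f_side14.npz",**f)
u,v=430,275
cv2.imwrite("pics/side14.png",cv2.resize(f["pixels"][v-35:v+35,u-40:u+40,::-1],None,fx=8,fy=8,interpolation=cv2.INTER_CUBIC))
plan([.5788,-.2216,.073],125)
E
```

```text
t: 17.9
eef_pos: [0.5782, -0.2212, 0.0753]
ee_rot: [2.299, 1.569, 1.34]
force: [0.2, 0.3, -0.7]
width: 0.0503
t: 18.27
eef_pos: [0.5785, -0.2212, 0.0738]
ee_rot: [1.782, 1.569, 0.822]
force: [-0.3, 0.2, -1.4]
width: 0.0504
t 18.32 pos [ 0.5785 -0.2212  0.0738] jaw -55.0 d -0.0 tilt 0.11 F [ 0.3  0.3 -1.8] w 0.0502 q [-0.05  0.4  -0.3  -0.   -0.87  2.23]
shift [0.0008 0.     0.0005] turn [ 0.0004 -0.0004 -0.0019]
```

View pics/side14.png

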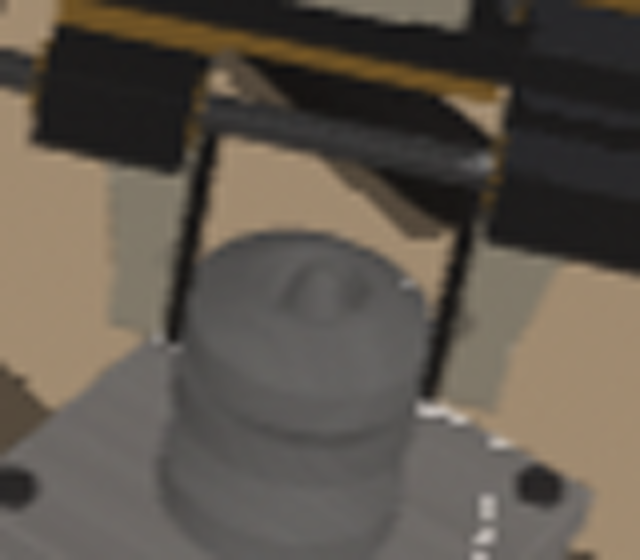

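```bash
python3 -m crank '[[0.001,0,-0.0005,0,0,0,0.4],[0.0015,0,-0.0005,0,0,0,0.4]]'; python3 -m crank '[[0.0008,0,0,0,0,0,0.4],[0.0008,0,0,0,0,0,0.4]]'; python3 -m crank '[[0.0008,0,0,0,0,0,0.4],[0.0008,0,0,0,0,0,0.4]]'
```

```text
t: 18.58
eef_pos: [0.5781, -0.2208, 0.0723]
ee_rot: [1.837, 1.569, 0.877]
force: [-0.0, -0.1, -1.5]
width: 0.0503
t: 18.82
eef_pos: [0.5782, -0.2208, 0.0714]
ee_rot: [1.878, 1.569, 0.918]
force: [-0.3, -0.5, -1.6]
width: 0.0499
t: 19.08
eef_pos: [0.5783, -0.2208, 0.0707]
ee_rot: [1.751, 1.569, 0.791]
force: [0.3, -0.3, -1.1]
width: 0.0501
```

```bash
python3 -m crank '[[0.0007,0,0,0,0,0,0.4],[0.0007,0,0,0,0,0,0.4]]'; python3 -m crank '[[0.0006,0,0,0,0,0,0.4],[0.0006,0,0,0,0,0,0.4]]'
```

```text
t: 19.32
eef_pos: [0.5783, -0.2208, 0.0706]
ee_rot: [1.614, 1.569, 0.654]
force: [-2.0, 1.5, 5.0]
width: 0.0501
t: 19.58
eef_pos: [0.5784, -0.2208, 0.0705]
ee_rot: [1.499, 1.569, 0.539]
force: [-3.4, 2.3, 7.6]
width: 0.0502
```

```bash
python3 -m crank '[[-0.0009,0,0,0,0,0,0.4],[-0.0009,0,0,0,0,0,0.75],[-0.0009,0,0,0,0,0,0.75],[-0.0009,0,0,0,0,0,0.75],[-0.0009,0,0,0,0,0,0.75]]'; python3 -m crank '[[-0.02,0,0,0,0,0,0.8],[-0.07,0,0,0,0,0,0.8],[-0.1,0,0,0,0,0,0.8],[-0.1,0,0,0,0,0,0.8]]'
python3 - <<'E'
from h import *
f=grab_frame("side"); np.savez("f_side15.npz",**f)
u,v=430,285
cv2.imwrite("pics/side15.png",cv2.resize(f["pixels"][v-35:v+35,u-40:u+40,::-1],None,fx=8,fy=8,interpolation=cv2.INTER_CUBIC))
plan([.5,.2,.2])
E
```

```text
t: 20.2
eef_pos: [0.5782, -0.2208, 0.0702]
ee_rot: [1.865, 1.569, 0.905]
force: [0.2, -0.2, 0.1]
width: 0.0659
t: 20.7
eef_pos: [0.5798, -0.2213, 0.1734]
ee_rot: [1.046, 1.564, 0.086]
force: [0.0, 0.8, -0.8]
width: 0.0702
t 20.75 pos [ 0.5787 -0.221   0.1715] jaw -55.0 d 0.0 tilt 0.23 F [-0.8  0.2 -1.2] w 0.0702 q [-0.05  0.31 -0.19 -0.   -1.07  2.23]
shift [-0.0283  0.1772 -0.3899] turn [ 0.      0.0011 -0.0039]
```

View pics/side15.png

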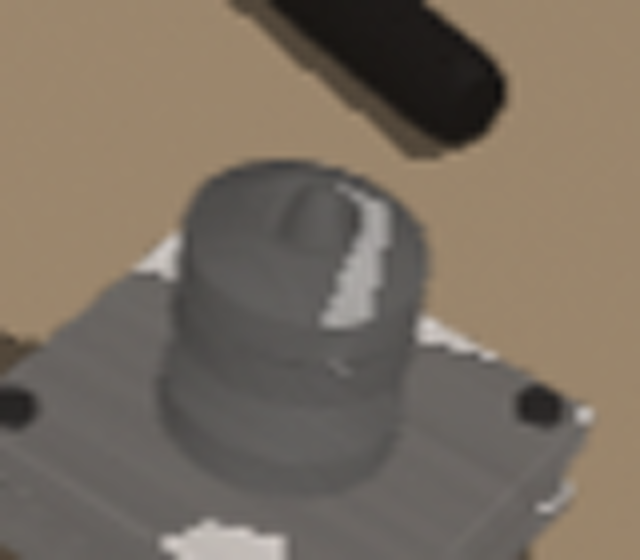

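Both washers are stacked. I'll move clear and check with both cameras.

```bash
python3 -m crank '[[-0.02,0.02,-0.05,0,0,0,0.8],[-0.03,0.05,-0.11,0,0,0,0.8],[-0.03,0.08,-0.17,0,0,0,0.8],[-0.03,0.1,-0.22,0,0,0,0.8],[-0.03,0.13,-0.28,0,0,0,0.8],[-0.03,0.16,-0.34,0,0,0,0.8],[-0.03,0.177,-0.39,0,0,0,0.8],[-0.03,0.177,-0.39,0,0,0,0.8],[-0.03,0.177,-0.39,0,0,0,0.8]]'
python3 - <<'E'
from h import *
I=[]
for n,(u,v) in(("side",(425,285)),("top",(463,215))):
    f=grab_frame(n); np.savez("f_%s16.npz"%n,**f)
    im=cv2.resize(f["pixels"][v-35:v+35,u-35:u+35,::-1],None,fx=5.7,fy=5.7,interpolation=cv2.INTER_CUBIC); im2=im.copy()
    k=5.7;o=np.array([u-35,v-35])
    wash(f,np.array([.5795,-.2222,.049]),np.eye(3),im2,o,k); wash(f,np.array([.5795,-.2222,.068]),np.eye(3),im2,o,k,flip=True)
    I.append(np.hstack([im,im2])); cv2.imwrite("pics/%s16f.png"%n,f["pixels"][...,::-1])
cv2.imwrite("pics/fin.png",cv2.resize(np.vstack(I),(600,600)))
E
```

```text
t: 21.88
eef_pos: [0.4986, 0.1999, 0.1997]
ee_rot: [-2.704, 1.57, 2.62]
force: [0.2, -0.2, 0.6]
width: 0.0704
```

View pics/fin.png

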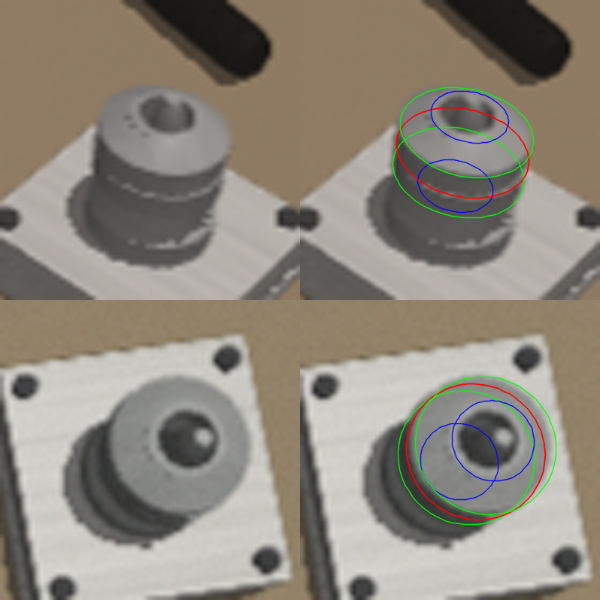

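View pics/side16f.png

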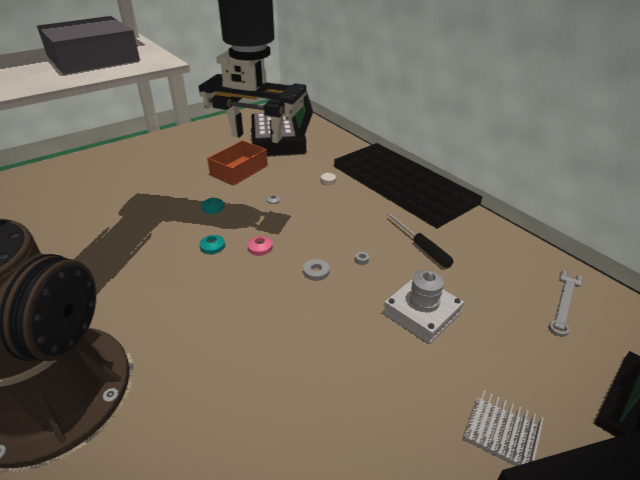

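```bash
python3 -c "
from station import *
print(job_done())"
```

```text
the job is handed in; nothing more can be done
None
```

I put the hollow-side-up washer on the stud first, then the domed-side-up washer on top of it, each kept the way up it lay. The job was handed in at about 22 s of the 58 s allowed.

- **Seating:** The cupped washer made contact with the tool tip at 54.9 mm and the domed one at 70.6 mm, both the heights I expected from the grasps. I pressed with about 14 N at most before backing off and releasing.
- **Final pictures, taken with the gripper well clear:** Both washers lie level on the stud, and their outlines match the expected stack in both views to about 1–2 mm. The stud shows in the hole of the upper washer. The flat washer still lies where it was, and nothing fell off the bench.
- **Small disagreements:** The gripper read about 50 mm across the 52 mm washers, which I put down to sensor offset or pad give. Readings of the tool position wandered by 1–2 mm. In mid-air I could not measure the cupped washer's tilt closely: it looked level to within about 5°, and it seated level.

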